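# Lock the jumbo knitting needle in its desk keeper

## Task

Put the thick wooden knitting needle away in its keeper: pull the red T-bar of the gate out until it snaps open, roll the needle up the little ramp and under the gate until it lies against the back stop, then push the red bar fully home so that the needle is locked in. Roll the needle, do not pick it up, and leave the mug, the wooden spool and the tablet where they are.

Things in the scene. Friction and masses are not known exactly. Their poses are not given: they have to be found in the camera images.
- keeper: Wooden needle keeper fixed to the table, 220 mm wide in its y; its place and yaw vary. Origin on the table under the gate blade's home tip; x points from its open front to its back stop (away from the robot), y along the bay, z up. Behind the stop, x 51 to 91 mm, is a block 30 mm high with four thin upright spare needles, tops up to 120 mm high.
- keeper_crest (a point): Crest of the keeper's floor, at keeper (-80, 0, 8) mm. The floor is a ramp from table level at x = -140 mm up to this crest, then slopes gently down to 1 mm high at the back stop (x = 35 mm), so a round part past the crest rolls in by itself. All 220 mm wide.
- keeper_stop (a point): Middle of the back stop's foot, at keeper (35, 0, 0) mm. Its face is upright, across the bay, 220 mm wide, 36 mm high, 16 mm thick.
- keeper_lip (a point): Front lip of the bridge, underside, at keeper (-50, 0, 49) mm. The bridge is a plate 60 mm wide in y, 12 mm thick, 110 mm long, rising from this lip towards the back at 27 degrees to a post 60 mm wide, 108 mm high at the back stop, whose middle 30 mm goes up to 233 mm. The gate slides through the plate, square to it: out is along keeper (-0.454, 0, 0.891).
- gate (a joint): Gate travel, m: 0 = home (closed), 0.036 = fully out (open), a stop at each end. It snaps: from mid-travel a spring drives it to the nearer end with up to 5 N; about 1 N friction, drag 30 N per m/s. Its steel blade is 44 mm wide (y), 10 mm thick; home, it reaches to 10 mm above the table at keeper x = 0 and blocks the bay; out, the needle passes under it.
- gate_bar (a point): Centre of the gate's red T-bar; moves with the gate; home at keeper (-47, 0, 105) mm. 80 mm long in keeper y, 18 mm thick along the plate's slope (0.891, 0, 0.454), 20 mm deep along the slide direction; 26 mm gap to the plate at home, stem 20 mm wide in the middle. Grip it across the 18 mm with the tool leaned 27 degrees, pointing along keeper (0.454, 0, -0.891).
- needle: Loose wooden knitting needle, pointed at both ends: 25 mm diameter, 190 mm long (the middle 150 mm cylindrical), about 60 g. Origin at its centre, own y along its length; other axes turn as it rolls. Starts on the table in front of the ramp, roughly parallel to keeper y. In the bay its centre is near keeper x = 22, z = 14 mm. Rolls freely; pushed above mid-height it can jam.
- mug: Bystander: white mug, 82 mm wide, 95 mm high, origin under its centre. Stands at one side of the keeper.
- spool: Bystander: slim wooden spool, 68 mm wide at its foot, 112 mm high, origin under its centre. Stands at the other side of the keeper.
- tablet: Bystander: white tablet with a black screen lying flat, 170 x 240 x 8 mm, origin under its centre.
Things that resemble listed ones, but are neither listed nor needed, are in the scene too. Of the things like the needle, leave any that is blue or white; of the rest the larger one is meant.

How it is judged:
On the way, in this order (a step that is already met when the one before it is completed fails the run):
1. the gate is pulled out and open (value of joint gate above 0.03 m), for 0.2 s.
2. with the gate out, the needle lies in the bay near the back stop (value of joint gate above 0.025 m and x of needle in the frame of keeper between 0.012 and 0.03 m and z of needle in the frame of keeper below 0.025 m), for 0.2 s.
At the end, for the whole second after the job is handed in: The gate is home (within 4 mm) with the needle at rest behind it in the bay: its centre 10 to 30 mm behind the keeper's origin along keeper x, within 60 mm of the middle along y, less than 25 mm above the table, and parallel to the back stop within 0.12 rad (value of joint gate below 0.004 m and x of needle in the frame of keeper between 0.01 and 0.03 m and y of needle in the frame of keeper between -0.06 and 0.06 m and z of needle in the frame of keeper below 0.025 m and angle between the y axis of needle and the y axis of keeper, either way round below 0.12 rad and linear speed of needle below 0.02 m/s); the robot touches nothing.
It fails at once if the needle is picked up (its centre more than 50 mm above the table) (height (world z) of needle above 0.05 m).
It fails at once if the mug is moved by more than 20 mm (distance of mug from where it was at the start of the episode above 0.02 m).
It fails at once if the spool is moved by more than 20 mm (distance of spool from where it was at the start of the episode above 0.02 m).
It fails at once if the tablet is moved by more than 20 mm (distance of tablet from where it was at the start of the episode above 0.02 m).
It also fails if it takes over 58 s, if anything falls off the work surface, if the arm or the gripper's body presses on something with over 40 N, if the wrist force passes 120 N, or if a joint passes its speed limit or range.

## Robot

A 6-joint arm with a two-finger parallel gripper is mounted at the origin on the work surface. World frame = base frame: x ahead of the robot, y to its left, z up, the work surface at z = 0. Lengths are in m, angles in rad, forces in N, time in s.
With the tool pointing down it reaches from about 0.35 to 0.775 m from the base axis. Payload 7.3 kg.
Tool frame: the origin (TCP) lies at the very end of the fingers, on their centre line; the grasp point (between the pads) lies 19 mm behind it; z points along the fingers, y is the direction in which the jaws open and shut (so a half turn about z gives the same grasp; the last joint's range is limited). The gripper opens to 92 mm and grips with 3 to 60 N. Pads are 19 mm wide; open, the fingers measure 130 mm over their backs; the gripper's body (75 mm by 190 mm) begins 47 mm behind the grasp point.
Start: joints at [-1.426, 0.342, 1.524, -0, 1.275, -0.146], TCP at [0.151, -0.503, 0.227] pointing down, gripper open.
Joint ranges: [-2.53, 2.53], [-0.77, 2.02], [0.04, 2.7], [-1, 4.14], [0.28, 2.66], [-3.11, 3.11]. Speed limits (rad/s): [2.57, 2.57, 3.14, 3.14, 3.14, 3.14].

## Interface

Orientations are given as [roll, pitch, yaw] about the fixed x, y, z axes, in that order (R = Rz(yaw) Ry(pitch) Rx(roll)).
In Python, from cell import robot gives the robot as it stands.
- The arm moves only by the shell command python3 -m pendant 'ROWS' [OPENING] [FORCE]. ROWS is JSON, a list of rows, each a list of 2 entries, a list of its own where there are three numbers: the shift along the tool's x, y, z in mm, then the turn about the tool's z in degrees. In form: [[[x, y, z], turn], ...]. A call has 1 to 10 rows; each row is the pose to reach, as a shift and turn from the pose measured when the call began, along the tool's axes at that moment; what a row does not reach only later rows make up. A row lasts 1/12 s, in which the tool goes at most 41.7 mm and 7.16 degrees, less where a joint would pass 70% of its speed; a pose out of reach is approached as far as the arm can. A call with a gripper value outside its range is refused whole. OPENING is the opening, from 0 (shut) to 1 (fully open), set as the call begins (- or left out, the last holds). The fingers move at their own pace and stop on an object; FORCE is the grip in N (left out, the last holds). Time passes only in rows, so rows that repeat a pose let the fingers close. It gives the time, the measured TCP pose, the force and the opening at its end, in the units of the state.
- robot.observe(): the state, without advancing time (a new reading comes with each control period).
- robot.read_camera(name): name is "scene" or "side" or "wrist"; returns the picture (400x640x3 uint8, red, green, blue); there is no depth.
- robot.calibration(name): a dict with "vfov" (degrees; the focal length in pixels is half the picture's height over the tangent of half this angle, whatever the lens; pixels are square), "cx", "cy" (the principal point, pixels), "rvec" (rotation vector, rad) and "tvec" (3), from world to camera coordinates, as OpenCV has them. Camera axes: x right, y down, z forward; pixel columns grow to the right and rows downward; lengths in m; the calibration is good to about 2 mm. A picture is of the moment at which its call begins: read the wrist's pose just before it. calibration takes no time and is no camera call; for the wrist camera it gives the pose at the moment of the call.
- robot.hand_in(): hands the job in, once; it reports no verdict.
Trained networks look in the newest picture that a camera, given by its name, has taken for a name from the list of things; names that differ only in an ending like _2 or _b are one class to them, and where a whole thing is asked for, a point or a joint stands for the part that bears it (a point fixed in the world has none). Each returns a list of dicts, best first, with "p" (0 to 1); they miss things now and then, are a little off and sometimes report something else, mostly with a low value. They report only what shows in the picture. A call takes as long as a camera call. They do not tell look-alikes from the thing itself.
- robot.find_in(camera, query): "xy" ([column, row] as shares, 0 to 1, of the picture: columns of its width, rows of its height, amid what is visible of it).
The state is a dict: "time": time; "qpos": joint angles; "qvel": joint speeds; "joint_efforts": joint torques, N m; "tool_pos": TCP position; "tool_rot": TCP orientation; "contact_force": force on the tool from outside, world axes, zero at the start; "torque": the same for the moment, N m; "opening": finger opening in m.
Only numpy, scipy, OpenCV 4.12 (cv2) and the standard library are available. Lean on these libraries where they do the work, as an engineer would, in place of code of your own. Each camera call takes 0.05 s, during which the arm holds its last target.

## Working session

There is one attempt and no reset: what is moved stays moved. The work goes in short steps, Python scripts to look and compute and a shell command to move; the robot and the scene stay as the last step left them, time stands still between calls to the robot, and variables do not carry over. Pictures are saved under pics/ and viewed, and the job is handed in when it is done.

```bash
ls; mkdir -p pics; python3 - <<'E'
from cell import robot
import cv2
s=robot.observe(); print(s['time'],s['tool_pos'],s['tool_rot'],s['opening'])
for n in ['scene','side','wrist']:
    im=robot.read_camera(n); cv2.imwrite(f'pics/a_{n}.png',im[:,:,::-1])
    c=robot.calibration(n); print(n,c)
    for q in ['needle','keeper','gate_bar','mug','spool','tablet']:
        r=robot.find_in(n,q)
        print(n,q,[(round(d['xy'][0]*640),round(d['xy'][1]*400),round(d['p'],2)) for d in r])
print(robot.observe()['time'])
E
```

```text
pics
0.0 [ 0.15048641 -0.50253521  0.22601565] [-3.14001209e+00 -2.46870300e-04  2.90797047e-01] 0.0917897676764053
scene {'vfov': 46.55159064100952, 'cx': 316.14307448169217, 'cy': 200.5063946236637, 'rvec': array([ 2.1698732 ,  1.55816592, -0.41571259]), 'tvec': array([-0.22439399, -0.36718179,  1.53462322])}
scene needle [(177, 171, 0.74), (205, 258, 0.67), (238, 213, 0.61), (310, 191, 0.55)]
scene keeper [(335, 244, 0.88)]
scene gate_bar []
scene mug [(416, 209, 0.61)]
scene spool []
scene tablet [(394, 131, 0.84)]
side {'vfov': 53.01417866440526, 'cx': 315.74283239603545, 'cy': 204.6590974437538, 'rvec': array([ 0.28946438, -2.60811852,  1.47347986]), 'tvec': array([0.50348581, 0.1116284 , 1.0046334 ])}
side needle [(408, 185, 0.81), (350, 201, 0.59), (337, 240, 0.55), (318, 179, 0.48)]
side keeper [(268, 231, 0.9)]
side gate_bar [(271, 212, 0.65)]
side mug [(237, 276, 0.62), (273, 182, 0.2)]
side spool [(266, 229, 0.74)]
side tablet [(370, 356, 0.74)]
wrist {'vfov': 64.93795031390093, 'cx': 317.7710907572324, 'cy': 200.13722459239017, 'rvec': array([-2.35042397,  1.75039754,  0.22023505]), 'tvec': array([-0.52431645, -0.03118153,  0.3881519 ])}
wrist needle [(157, 61, 0.81)]
wrist keeper []
wrist gate_bar []
wrist mug []
wrist spool []
wrist tablet []
1.05
```

View pics/a_scene.png

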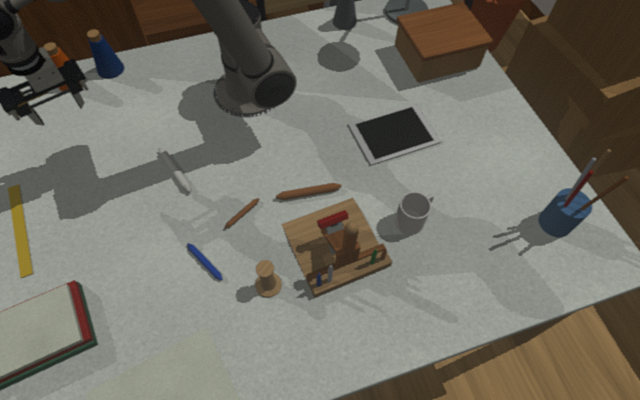

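View pics/a_side.png

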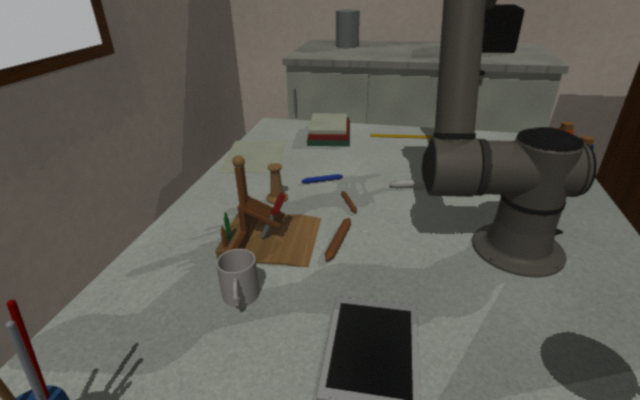

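View pics/a_wrist.png

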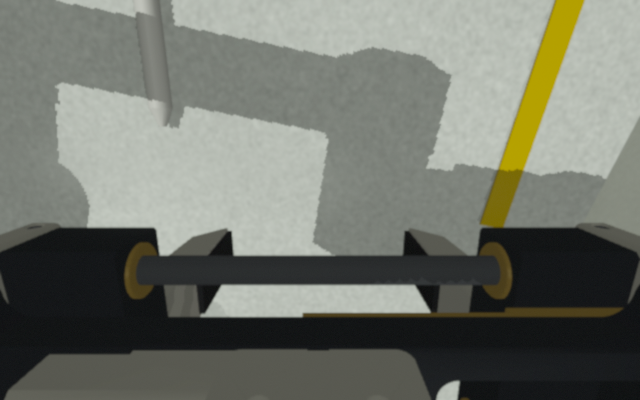

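Candidates for the needle in the scene picture: white (177,171), blue (205,262), small brown (241,213), and large brown (308,191). By the description it is the large brown one, lying in front of the ramp. I'll check it in a crop.

```bash
python3 - <<'E'
import cv2
a=cv2.imread('pics/a_scene.png')[165:305,215:415]; cv2.imwrite('pics/b_scene.png',cv2.resize(a,None,fx=4,fy=4,interpolation=cv2.INTER_CUBIC))
a=cv2.imread('pics/a_side.png')[145:295,200:370]; cv2.imwrite('pics/b_side.png',cv2.resize(a,None,fx=4,fy=4,interpolation=cv2.INTER_CUBIC))
E
```

```text
(no output)
```

View pics/b_scene.png

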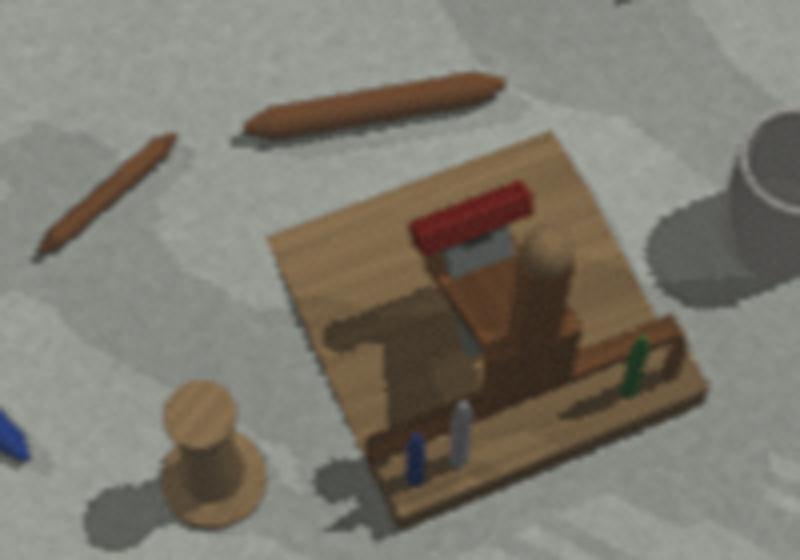

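View pics/b_side.png

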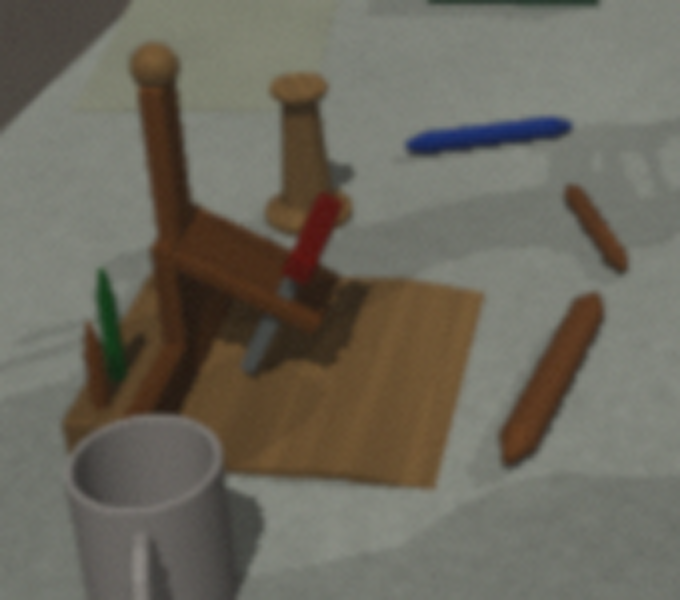

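The crop confirms it: the large brown needle lies in front of the ramp (scene ends about (276,197) and (341,186)), and the small brown one is at (241,213). Next I fit the keeper and needle poses.

```bash
cat > h.py <<'E'
import numpy as np, cv2, pickle
from scipy.optimize import least_squares
from scipy.spatial.transform import Rotation as R
def K(c):
    f=200/np.tan(np.radians(c['vfov'])/2); return np.array([[f,0,c['cx']],[0,f,c['cy']],[0,0,1]])
def proj(c,P):
    return cv2.projectPoints(np.atleast_2d(np.array(P,float)),np.array(c['rvec']),np.array(c['tvec']),K(c),None)[0][:,0]
def kw(k,P):  # keeper pts (mm) -> world m
    P=np.atleast_2d(np.array(P,float))/1000; a=k[2]; c,s=np.cos(a),np.sin(a)
    return P@np.array([[c,s,0],[-s,c,0],[0,0,1]])+[k[0],k[1],0]
def wk(k,W):
    W=np.atleast_2d(np.array(W,float))-[k[0],k[1],0]; a=k[2]; c,s=np.cos(a),np.sin(a)
    return W@np.array([[c,-s,0],[s,c,0],[0,0,1]])*1000
def plane(c,uv,z):
    M=cv2.Rodrigues(np.array(c['rvec']))[0]; t=np.array(c['tvec']).ravel()
    o=-M.T@t; d=M.T@np.linalg.inv(K(c))@np.array([uv[0],uv[1],1.]); return o+d*(z-o[2])/d[2]
E
python3 - <<'E'
from cell import robot
from h import *
cs={n:robot.calibration(n) for n in ['scene','side']}
S=lambda u,v:(215+u/4,165+v/4); D=lambda u,v:(200+u/4,145+v/4)
A=[('scene',(-140,-110,0),S(270,240)),('scene',(-140,110,0),S(550,133)),('scene',(91,-110,0),S(400,527)),('scene',(91,110,0),S(705,402)),
('side',(-140,-110,0),D(484,292)),('side',(-140,110,0),D(434,487)),('side',(35,0,230),D(165,90)) ]
def f(k): return np.concatenate([proj(cs[n],kw(k,P))[0]-q for n,P,q in A[:6]])
r=least_squares(f,[.6,-.1,0]); k=r.x; print(k,np.round(r.fun,1))
np.save('k.npy',k)
bar=[(-47,-40,105),(-47,40,105)]
for n in cs: print(n,np.round(proj(cs[n],kw(k,bar)),1), np.round(proj(cs[n],kw(k,[(43,0,233)])),1))
for n,l in (('scene',[S(247,122),S(503,85)]),('side',[D(595,297),D(512,460)])):
    for p in l:
        w=plane(cs[n],p,.0125); print(n,w.round(4),wk(k,w).round(1))
for q,p,z in (('mug',(416,213),.05),('spool',(267,280),.05),('tablet',(394,135),.008),('small',(241,213),.01)):
    w=plane(cs['scene'],p,z); print(q,w.round(3),wk(k,w).round(0))
E
```

```text
[0.64441997 0.0813293  0.0907179 ] [-1.7 -1.1 -0.1 -1.8 -0.2  1.3  0.1 -0.1 -1.1  0.2 -0.8  1.1]
scene [[318.3 224.5]
 [347.1 213.2]] [[352.5 224.2]]
side [[280.4 196.7]
 [273.3 213. ]] [[236.3 156.5]]
scene [ 0.4312 -0.0272  0.0125] [[-222.1  -88.8   12.5]]
scene [0.4594 0.155  0.0125] [[-177.5   90.1   12.5]]
side [ 0.4307 -0.0329  0.0125] [[-223.2  -94.4   12.5]]
side [0.4505 0.1543 0.0125] [[-186.6   90.2   12.5]]
mug [0.624 0.307 0.05 ] [[  0. 226.  50.]]
spool [ 0.68  -0.122  0.05 ] [[  17. -206.   50.]]
tablet [0.333 0.377 0.008] [[-283.  323.    8.]]
small [ 0.453 -0.137  0.01 ] [[-211. -200.   10.]]
```

```bash
cat >> h.py <<'E'
def shift(s,target_w,yaw):
    M=R.from_euler('xyz',s['tool_rot']).as_matrix()
    d=M.T@(np.array(target_w)-s['tool_pos'])*1000
    dy=(s['tool_rot'][2]-yaw+np.pi)%(2*np.pi)-np.pi
    return d.round(1),round(float(np.degrees(dy)),1)
E
python3 - <<'E'
from cell import robot
from h import *
s=robot.observe();k=np.load('k.npy')
c=robot.calibration('wrist');M=cv2.Rodrigues(np.array(c['rvec']))[0];o=-M.T@np.array(c['tvec'])
T=R.from_euler('xyz',s['tool_rot']).as_matrix()
print('cam in tool',(T.T@(o-s['tool_pos'])).round(3),'fwd in tool',(T.T@M[2]).round(3),'right',(T.T@M[0]).round(3))
w=kw(k,[(-60,0,180)])[0];print(w,shift(s,w,k[2]))
E
```

```text
cam in tool [ 0.067 -0.001 -0.158] fwd in tool [-0.249  0.001  0.968] right [-0.     1.    -0.001]
[0.58466669 0.07589369 0.18      ] (array([ 581.9, -430.1,   46.7]), 11.5)
```

```bash
python3 -m pendant '[[[24,-18,0],-7],[[48,-36,0],-14],[[72,-54,0],-21],[[96,-72,0],-28],[[120,-90,0],-35],[[144,-108,0],-42],[[168,-126,0],-49],[[192,-144,0],-56],[[216,-162,0],-63],[[240,-180,0],-70]]' 1 30
python3 - <<'E'
from cell import robot
from h import *
s=robot.observe();k=np.load('k.npy')
print(s['qpos'])
w=kw(k,[(-60,0,180)])[0];print(w,shift(s,w,k[2]+np.pi))
E
```

```text
time: 1.88
tool_pos: [0.3295, -0.2604, 0.2269]
tool_rot: [3.141, 0.0, 1.518]
contact_force: [-0.9, -0.2, -0.0]
opening: 0.0916
[-8.51773553e-01  1.47995469e-01  1.78675092e+00  7.19212612e-06
  1.20626885e+00 -7.99347137e-01]
[0.58466669 0.07589369 0.18      ] (array([349.3, 237.2,  46.9]), -98.2)
```

```bash
python3 -m pendant '[[[24,16,0],-7],[[48,32,0],-14],[[72,48,0],-21],[[96,64,0],-28],[[120,80,0],-35],[[144,96,0],-42],[[168,112,0],-49],[[192,128,0],-56],[[216,144,0],-63],[[240,160,0],-70]]'
python3 - <<'E'
from cell import robot
from h import *
s=robot.observe();k=np.load('k.npy')
print(s['qpos'])
w=kw(k,[(-60,0,180)])[0];print(w,shift(s,w,k[2]+np.pi))
E
```

```text
time: 2.72
tool_pos: [0.5026, -0.0278, 0.227]
tool_rot: [-3.141, 0.001, 2.746]
contact_force: [0.5, -0.2, -0.4]
opening: 0.0916
[-2.07392254e-01  3.01852473e-01  1.58203560e+00 -4.67809922e-04
  1.25692568e+00 -1.38275246e+00]
[0.58466669 0.07589369 0.18      ] (array([-35.8, 127.3,  47. ]), -27.8)
```

```bash
python3 -m pendant '[[[-9,32,0],-7],[[-18,64,0],-14],[[-27,96,10],-21],[[-35.8,127.3,20],-27.8],[[-35.8,127.3,47],-27.8],[[-35.8,127.3,47],-27.8],[[-35.8,127.3,47],-27.8]]'
python3 - <<'E'
from cell import robot
from h import *
s=robot.observe();k=np.load('k.npy');print(s['tool_pos'],s['tool_rot'])
c=robot.calibration('wrist');im=robot.read_camera('wrist');cv2.imwrite('pics/c_wrist.png',im[:,:,::-1])
pickle.dump(c,open('c_wrist.pkl','wb'))
print(proj(c,kw(k,[(-47,-40,105),(-47,40,105),(-140,-110,0),(-140,110,0)])).round(0))
print([(d['xy'][0]*640,d['xy'][1]*400,d['p']) for d in robot.find_in('wrist','gate_bar')])
E
```

```text
time: 3.3
tool_pos: [0.5835, 0.0758, 0.1787]
tool_rot: [-3.141, -0.004, -3.052]
contact_force: [0.6, -0.2, 0.4]
opening: 0.0923
[0.58353857 0.075837   0.17868978] [-3.14104032 -0.00367015 -3.05187937]
[[265. 228.]
 [368. 227.]
 [210. 108.]
 [424. 108.]]
[(314.112, 224.67999999999998, 0.71)]
```

View pics/c_wrist.png

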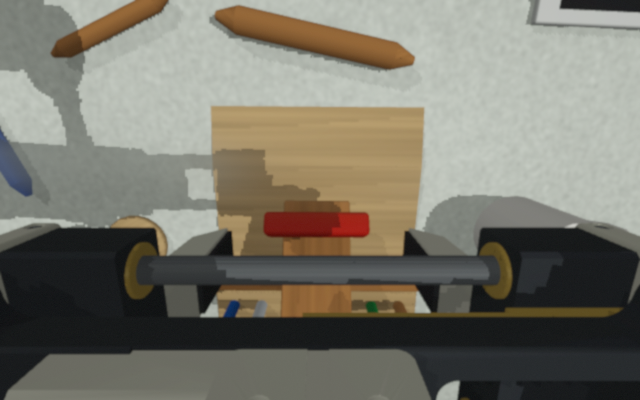

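The picture agrees with the fit: the bar runs from (264,224) to (369,224) and the ramp corners are at (211,107) and (423,107), all within about 1 px of the prediction. The tool can't lean, so I'll grip the bar by its flat 80 mm end faces.

```bash
python3 - <<'E'
from cell import robot
from h import *
s=robot.observe();k=np.load('k.npy')
for p in [(-47,0,150),(-47,0,88)]: print(shift(s,kw(k,[p])[0],k[2]+np.pi))
E
```

```text
(array([-12.9,   0.8,  31.2]), -0.1)
(array([-12.8,   0.9,  93.2]), -0.1)
```

```bash
python3 -m pendant '[[[-13,1,25],0],[[-13,1,45],0],[[-13,1,62],0],[[-13,1,80],0],[[-13,1,93],0],[[-13,1,93],0],[[-13,1,93],0]]' 1 30
python3 -m pendant '[[[0,0,0],0],[[0,0,0],0],[[0,0,0],0],[[0,0,0],0],[[0,0,0],0],[[0,0,0],0]]' 0 30
python3 - <<'E'
from cell import robot
from h import *
s=robot.observe();k=np.load('k.npy');print(wk(k,s['tool_pos']))
print(shift(s,kw(k,[(-47-16.8,0,88+33)])[0],k[2]+np.pi))
E
```

```text
time: 3.98
tool_pos: [0.5982, 0.0764, 0.0895]
tool_rot: [-3.141, 0.003, -3.054]
contact_force: [0.7, -0.6, 0.5]
opening: 0.0919
time: 4.48
tool_pos: [0.5993, 0.076, 0.0914]
tool_rot: [-3.14, 0.006, -3.055]
contact_force: [-0.0, -2.4, 6.3]
opening: 0.0796
[[-45.4296101   -1.24942857  91.42786886]]
(array([ 18.2,   1.1, -29.7]), -0.2)
```

```bash
python3 -m pendant '[[[3,0,-6],0],[[6,0,-12],0],[[9,0,-18],0],[[12,0,-24],0],[[15,0,-29],0],[[17,0,-34],0],[[18,0,-36],0],[[18,0,-36],0]]' - 40
python3 - <<'E'
from cell import robot
from h import *
s=robot.observe();k=np.load('k.npy');print(wk(k,s['tool_pos']))
E
```

```text
time: 5.15
tool_pos: [0.5827, 0.0746, 0.124]
tool_rot: [-3.14, 0.008, -3.055]
contact_force: [19.0, 1.1, -33.0]
opening: 0.0795
[[-62.09507758  -1.13087387 123.97497131]]
```

The gate is at its outer stop: it travelled 36 mm and now resists with 38 N along the slide. I'll release it and rise.

```bash
python3 -m pendant '[[[-0.5,0,1],0],[[-0.5,0,1],0],[[-0.5,0,1],0],[[0,0,-10],0],[[0,0,-40],0],[[0,0,-70],0],[[0,0,-70],0]]' 1
python3 - <<'E'
from cell import robot
from h import *
s=robot.observe();k=np.load('k.npy')
for n in ('side','wrist'):
    c=robot.calibration(n);im=robot.read_camera(n);cv2.imwrite(f'pics/d_{n}.png',im[:,:,::-1])
    print(n,proj(c,kw(k,[(-63,-40,137),(-63,40,137)])).round(0).tolist())
    if n=='wrist': pickle.dump(c,open('d_wrist.pkl','wb'))
a=cv2.imread('pics/d_side.png')[145:295,200:370]; b=cv2.resize(a,None,fx=2.6,fy=2.6)
w=cv2.imread('pics/d_wrist.png'); w=cv2.resize(w,None,fx=.9,fy=.9)
h=max(b.shape[0],w.shape[0]);o=np.zeros((390,442,3),np.uint8);cv2.imwrite('pics/d_side2.png',b)
E
```

```text
time: 5.73
tool_pos: [0.5849, 0.0748, 0.202]
tool_rot: [-3.139, 0.02, -3.055]
contact_force: [1.3, 0.0, 1.2]
opening: 0.0919
side [[286.0, 186.0], [279.0, 202.0]]
wrist [[263.0, 210.0], [373.0, 210.0]]
```

View pics/d_side2.png

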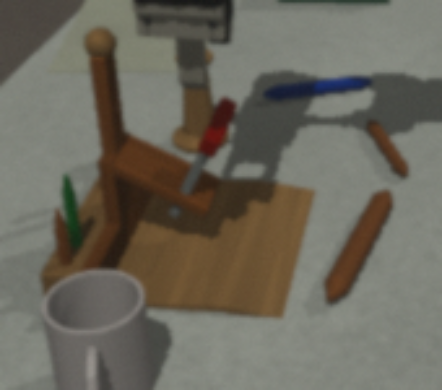

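View pics/d_wrist.png

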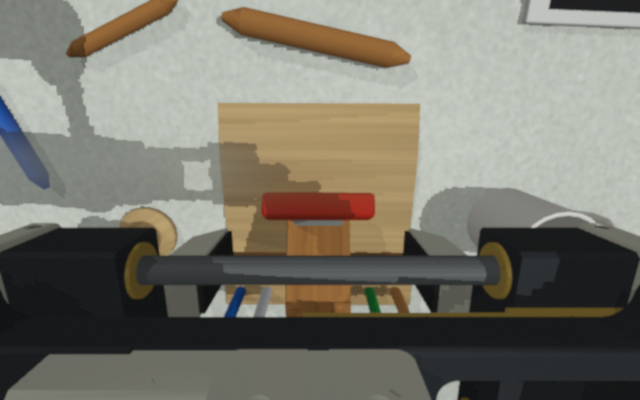

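The gate stands out: the bar is at (263–373, 208) in the wrist picture, as predicted for 36 mm. The needle's ends are at (221,17) and (410,60). I'll measure it and plan the push.

```bash
python3 - <<'E'
from cell import robot
from h import *
s=robot.observe();k=np.load('k.npy');c=pickle.load(open('d_wrist.pkl','rb'))
for p in [(221,17),(410,60)]: print(wk(k,plane(c,p,.0125)).round(1))
print(s['tool_pos'],s['tool_rot'])
for p in [(-258,0,150),(-258,0,7)]: print(kw(k,[p]),shift(s,kw(k,[p])[0],k[2]+np.pi))
E
```

```text
[[-221.7  -94.7   12.5]]
[[-182.1   92.6   12.5]]
[0.58275805 0.07473281 0.1968872 ] [-3.13960089  0.01294991 -3.05475618]
[[0.38748088 0.05795618 0.15      ]] (array([196.6,   0.3,  44.3]), -0.2)
[[0.38748088 0.05795618 0.007     ]] (array([198.4,   0.6, 187.3]), -0.2)
```

```bash
python3 -m pendant '[[[39,0,0],0],[[78,0,0],0],[[117,0,0],0],[[156,0,20],0],[[190,0,50],0],[[198,0,80],0],[[198,0,110],0],[[198,0,140],0],[[198,0,140],0],[[198,0,140],0]]' 1
python3 - <<'E'
from cell import robot
from h import *
s=robot.observe();k=np.load('k.npy');print(wk(k,s['tool_pos']),s['tool_rot'])
for p in [(-258,0,7)]: print(shift(s,kw(k,[p])[0],k[2]+np.pi))
E
```

```text
time: 6.67
tool_pos: [0.3859, 0.0575, 0.0537]
tool_rot: [-3.14, 0.008, -3.055]
contact_force: [0.3, 0.2, 0.2]
opening: 0.0918
[[-259.63053289   -0.30386714   53.68558987]] [-3.14023552  0.00837002 -3.05479143]
(array([-1.2,  0.4, 46.7]), -0.2)
```

```bash
python3 -m pendant '[[[-1,0,20],0],[[-1,0,36],0],[[-1,0,46.5],0],[[-1,0,46.5],0],[[-8,0,46.5],0],[[-16,0,46.5],0],[[-22,0,46.5],0],[[-27,0,46.5],0],[[-32,0,46.5],0],[[-37,0,46.5],0]]' 1
python3 -m pendant '[[[-8,0,0],0],[[-13,0,0],0],[[-18,0,0],0],[[-23,0,0],0],[[-27,0,0],0],[[-29,0,0],0],[[-29,0,0],0]]'
python3 - <<'E'
from cell import robot
from h import *
s=robot.observe();k=np.load('k.npy');print(wk(k,s['tool_pos']),s['tool_rot'])
for n in ('side','scene'):
    im=robot.read_camera(n);cv2.imwrite(f'pics/e_{n}.png',im[:,:,::-1])
a=cv2.imread('pics/e_side.png')[145:295,200:400]; b=cv2.resize(a,None,fx=2.6,fy=2.6)
c=cv2.imread('pics/e_scene.png')[145:295,230:390]; c=cv2.resize(c,None,fx=2.6,fy=2.6)
b=np.vstack([b,0*b])[:390];cv2.imwrite('pics/e2.png',cv2.resize(np.hstack([b,c]),(800,333)))
E
```

```text
time: 7.5
tool_pos: [0.4239, 0.0607, 0.0079]
tool_rot: [-3.14, 0.009, -3.055]
contact_force: [-0.2, -0.1, 0.5]
opening: 0.0918
time: 8.08
tool_pos: [0.4532, 0.0632, 0.0081]
tool_rot: [-3.14, 0.009, -3.055]
contact_force: [-0.3, 0.0, 0.9]
opening: 0.0918
[[-192.0276492    -0.68679664    8.08053974]] [-3.14009368  0.00925572 -3.05469843]
```

View pics/e2.png

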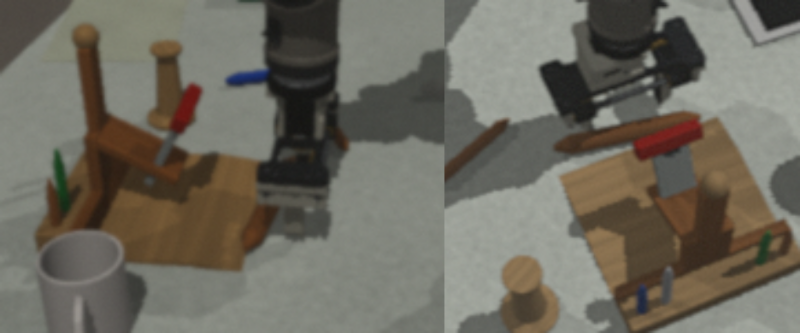

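The needle has been pushed to the ramp foot (scene about (282,195)). I'll let it settle against the fingers and look with the wrist camera.

```bash
python3 -m pendant '[[[0,0,0],0],[[0,0,0],0],[[0,0,0],0],[[0,0,0],0]]'
python3 - <<'E'
from cell import robot
from h import *
s=robot.observe();k=np.load('k.npy');print(wk(k,s['tool_pos']))
c=robot.calibration('wrist')
im=robot.read_camera('wrist');cv2.imwrite('pics/f_wrist.png',im[:,:,::-1]);pickle.dump(c,open('f.pkl','wb'))
im=robot.read_camera('scene');cv2.imwrite('pics/f_scene.png',cv2.resize(im[145:295,230:390,::-1],None,fx=3,fy=3))
E
```

```text
time: 8.52
tool_pos: [0.4524, 0.0633, 0.0081]
tool_rot: [-3.14, 0.008, -3.055]
contact_force: [-0.6, -0.1, 0.4]
opening: 0.0916
[[-192.86452332   -0.60156818    8.05249461]]
```

View pics/f_wrist.png

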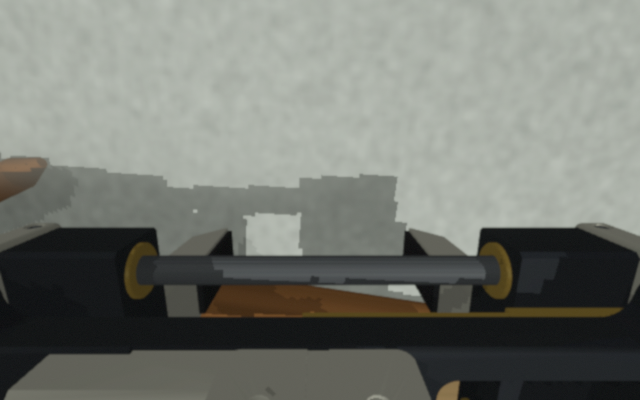

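View pics/f_scene.png

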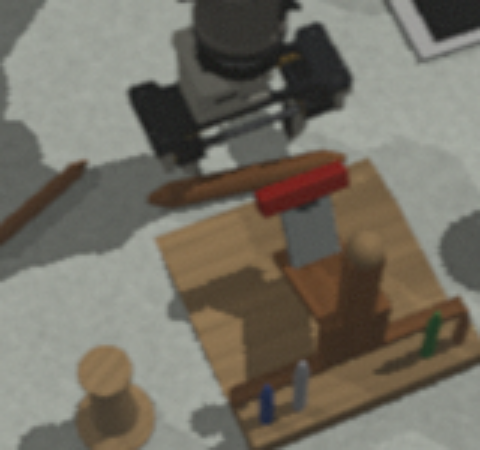

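The needle is still tilted, with its −y end at the left finger and its +y end ahead on the ramp foot. Slow pushing up the ramp should square it against both fingers.

```bash
python3 -m pendant '[[[-4,0,0],0],[[-8,0,0],0],[[-12,0,0],0],[[-16,0,0],0],[[-20,0,0],0],[[-24,0,0],0],[[-28,0,-0.5],0],[[-31,0,-1],0],[[-34,0,-1.5],0],[[-34,0,-1.5],0]]'
python3 - <<'E'
from cell import robot
from h import *
s=robot.observe();k=np.load('k.npy');print(wk(k,s['tool_pos']))
c=robot.calibration('wrist')
im=robot.read_camera('wrist');cv2.imwrite('pics/g_wrist.png',im[200:330,:,::-1])
im=robot.read_camera('scene');cv2.imwrite('pics/g_scene.png',cv2.resize(im[145:295,230:390,::-1],None,fx=3,fy=3))
E
```

```text
time: 9.45
tool_pos: [0.4871, 0.0662, 0.01]
tool_rot: [-3.14, 0.009, -3.055]
contact_force: [-0.2, -0.2, 0.0]
opening: 0.092
[[-158.07183526   -0.78817777    9.96828227]]
```

View pics/g_wrist.png

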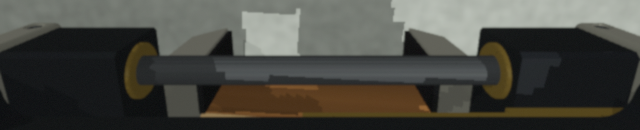

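View pics/g_scene.png

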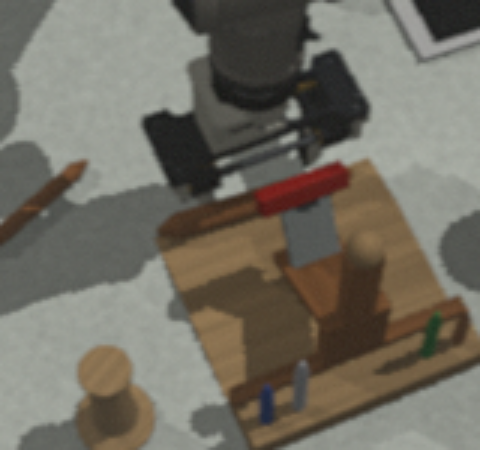

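The needle is now nearly square and on the ramp foot. Next is a brisk push up the ramp, stopping before the gripper body reaches the bar, so that the needle coasts over the crest.

```bash
python3 -m pendant '[[[-4,0,-0.5],0],[[-9,0,-1],0],[[-36,0,-3],0],[[-36,0,-3],0],[[-36,0,-3],0],[[-36,0,-3],0]]'
python3 - <<'E'
from cell import robot
from h import *
s=robot.observe();k=np.load('k.npy');print(wk(k,s['tool_pos']))
im=robot.read_camera('scene');a=cv2.resize(im[145:295,230:390,::-1],None,fx=2.5,fy=2.5)
im=robot.read_camera('side');b=cv2.resize(im[145:295,210:370,::-1],None,fx=2.5,fy=2.5)
cv2.imwrite('pics/i.png',np.hstack([a,b]))
E
```

```text
time: 10.05
tool_pos: [0.5216, 0.0694, 0.0129]
tool_rot: [-3.14, 0.008, -3.055]
contact_force: [-0.4, -0.2, 0.2]
opening: 0.092
[[-123.35479309   -0.79111145   12.85317573]]
```

View pics/i.png

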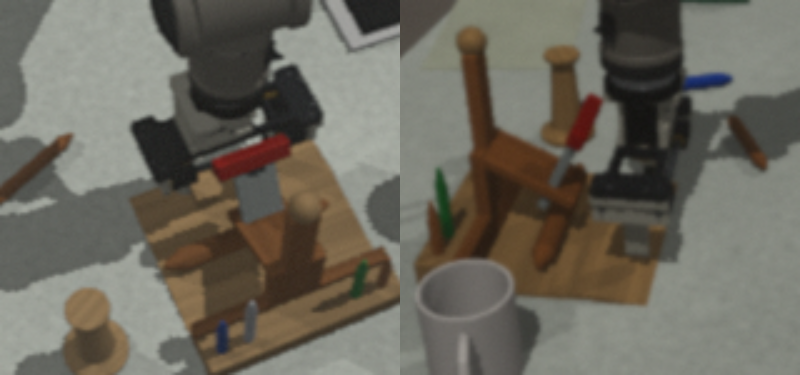

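The needle is past the crest and rolling in under the bridge (left end at about (190,257) in the left panel). I'll wait for it to settle.

```bash
python3 -m pendant '[[[0,0,0],0],[[0,0,0],0],[[0,0,0],0],[[0,0,0],0],[[0,0,0],0],[[0,0,0],0],[[0,0,0],0],[[0,0,0],0],[[0,0,0],0],[[0,0,0],0]]'
python3 - <<'E'
from cell import robot
from h import *
s=robot.observe();k=np.load('k.npy');print(wk(k,s['tool_pos']))
im=robot.read_camera('scene');a=cv2.resize(im[145:295,230:390,::-1],None,fx=2.5,fy=2.5)
im=robot.read_camera('side');b=cv2.resize(im[145:295,210:370,::-1],None,fx=2.5,fy=2.5)
cv2.imwrite('pics/j.png',np.hstack([a,b]))
for n,o in (('scene',(230,145)),('side',(210,145))):
    print(((proj(robot.calibration(n),kw(k,[(22,-95,14),(22,95,14)]))-o)*2.5).round(0).tolist())
E
```

```text
time: 10.98
tool_pos: [0.5213, 0.0694, 0.0129]
tool_rot: [-3.14, 0.007, -3.055]
contact_force: [-1.3, -0.3, -0.3]
opening: 0.0917
[[-123.72216153   -0.771045     12.86892875]]
[[198.0, 313.0], [362.0, 246.0]]
[[133.0, 171.0], [84.0, 274.0]]
```

View pics/j.png

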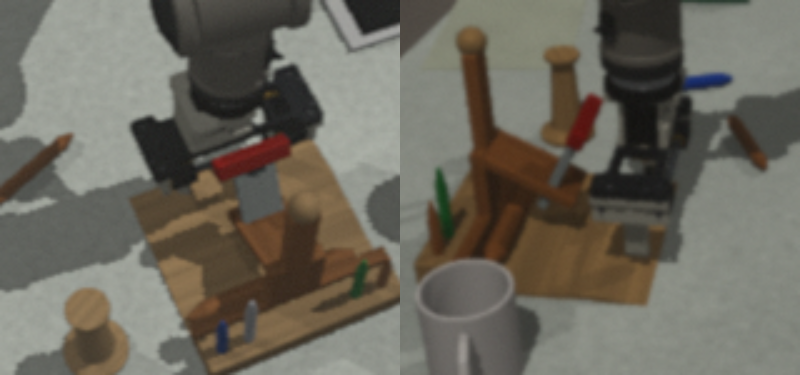

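```bash
python3 -m pendant '[[[20,0,0],0],[[50,0,-5],0],[[70,0,-30],0],[[70,0,-70],0],[[70,0,-110],0],[[70,0,-150],0],[[70,0,-180],0],[[60,0,-180],0],[[40,0,-180],0],[[10,0,-180],0]]' 0 30
python3 - <<'E'
from cell import robot
from h import *
s=robot.observe();k=np.load('k.npy');print(wk(k,s['tool_pos']))
im=robot.read_camera('scene');a=cv2.resize(im[145:295,230:390,::-1],None,fx=2.5,fy=2.5)
im=robot.read_camera('side');b=cv2.resize(im[145:295,210:370,::-1],None,fx=2.5,fy=2.5)
cv2.imwrite('pics/l.png',np.hstack([a,b]))
print([shift(s,kw(k,[p])[0],k[2]+np.pi) for p in [(-62,0,165),(-62,0,152),(-45,0,117)]])
E
```

```text
time: 11.92
tool_pos: [0.5095, 0.0687, 0.1936]
tool_rot: [-3.14, 0.008, -3.055]
contact_force: [0.5, -0.1, 0.6]
opening: 0.0296
[[-135.46516838   -0.33013433  193.56172449]]
[(array([-73.2,   0.6,  29.1]), -0.2), (array([-73.1,   0.7,  42.1]), -0.2), (array([-89.9,   0.8,  77.3]), -0.2)]
```

View pics/l.png

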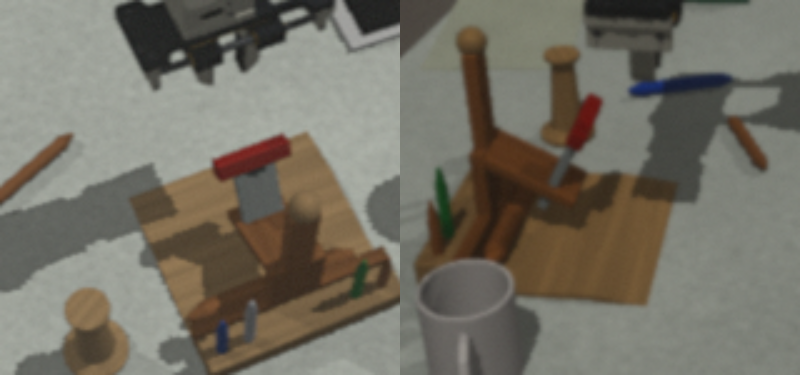

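```bash
python3 - <<'E'
from cell import robot
from h import *
k=np.load('k.npy')
im=robot.read_camera('scene');a=im[215:290,290:395,::-1].copy()
c=robot.calibration('scene')
a=cv2.resize(a,None,fx=7,fy=7,interpolation=cv2.INTER_CUBIC)
for x,col in ((22.5,(0,255,0)),(0,(255,0,0))):
    ps=[((proj(c,kw(k,[(x+12.5*np.cos(t)*0,y,27 if 0 else 14.)]))[0]-(290,215))*7).astype(int) for y in (-95,-75,75,95) for t in (0,)]
    for p in ps: cv2.circle(a,tuple(int(v) for v in p),4,col,-1)
cv2.imwrite('pics/m.png',a)
E
```

```text
(no output)
```

View pics/m.png

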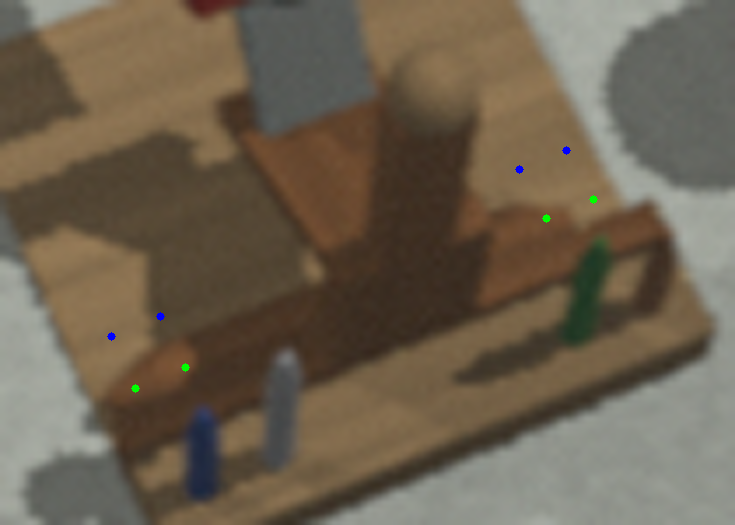

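The needle lies along the stop: its visible parts are at (160,375) and (530,215), on the green marks predicted for x = 22.5 mm. Next I push the bar home with shut fingers.

```bash
python3 - <<'E'
from cell import robot
from h import *
s=robot.observe();k=np.load('k.npy');print(s['opening'])
print([shift(s,kw(k,[p])[0],k[2]+np.pi) for p in [(-62,0,175),(-62,0,152)]])
E
python3 -m pendant '[[[-25,0,5],0],[[-50,0,10],0],[[-70,0,18],0],[[-73,0.6,25],0],[[-73,0.6,36],0],[[-73,0.6,36],0],[[-73,0.6,36],0]]' 0 30
python3 - <<'E'
from cell import robot
from h import *
s=robot.observe();k=np.load('k.npy');print(s['opening'],wk(k,s['tool_pos']))
print([shift(s,kw(k,[p])[0],k[2]+np.pi) for p in [(-62,0,150),(-45,0,117)]])
E
```

```text
0.017625026735344707
[(array([-72. ,   0.9,  17.4]), -0.2), (array([-71.8,   0.9,  40.4]), -0.2)]
time: 12.65
tool_pos: [0.5822, 0.0755, 0.1555]
tool_rot: [-3.141, 0.004, -3.054]
contact_force: [1.1, 0.3, -0.1]
opening: 0.0001
0.00012590760891012862 [[-6.24562175e+01 -1.26604449e-01  1.55519508e+02]]
[(array([-0.4,  0.1,  5.5]), -0.2), (array([-17.3,   0.2,  38.6]), -0.2)]
```

```bash
python3 -m pendant '[[[0,0,5],0],[[-3,0,11],0],[[-6,0,17],0],[[-9,0,23],0],[[-12,0,29],0],[[-15,0,34],0],[[-17,0,38],0],[[-17,0,39.5],0],[[-17,0,39.5],0]]'
python3 - <<'E'
from cell import robot
from h import *
s=robot.observe();k=np.load('k.npy');print(s['contact_force'],wk(k,s['tool_pos']))
E
```

```text
time: 13.4
tool_pos: [0.5992, 0.077, 0.1169]
tool_rot: [-3.14, 0.003, -3.054]
contact_force: [-4.8, 0.4, 8.8]
opening: 0.0001
[-4.78685491  0.3756415   8.76593474] [[-45.38456288  -0.22970195 116.9414947 ]]
```

```bash
python3 -m pendant '[[[-1,0,2],0],[[-1,0,3],0],[[-1,0,3],0],[[-1,0,3],0]]'
python3 -m pendant '[[[0,0,-20],0],[[0,0,-50],0],[[30,0,-80],0],[[70,0,-90],0],[[100,0,-90],0],[[100,0,-90],0]]'
python3 - <<'E'
from cell import robot
from h import *
s=robot.observe();k=np.load('k.npy');print(s['contact_force'],wk(k,s['tool_pos']))
for n,(x,y) in (('scene',(230,145)),('side',(200,140))):
    im=robot.read_camera(n);c=robot.calibration(n)
    a=cv2.resize(im[y:y+155,x:x+165,::-1],None,fx=3.8,fy=3.8,interpolation=cv2.INTER_CUBIC)
    for g,col in ((0,(0,255,0)),(36,(255,0,0))):
        for p in proj(c,kw(k,[(-47-.454*g,-40,105+.891*g),(-47-.454*g,40,105+.891*g)])): cv2.circle(a,tuple(int(v) for v in (p-(x,y))*3.8),3,col,-1)
    for p in proj(c,kw(k,[(22.5,-95,14),(22.5,95,14)])): cv2.circle(a,tuple(int(v) for v in (p-(x,y))*3.8),3,(0,255,255),-1)
    cv2.imwrite(f'pics/n_{n}.png',a)
E
```

```text
time: 13.73
tool_pos: [0.5994, 0.077, 0.1164]
tool_rot: [-3.14, 0.003, -3.054]
contact_force: [-10.5, -1.2, 20.3]
opening: 0.0003
time: 14.23
tool_pos: [0.4946, 0.0684, 0.2065]
tool_rot: [-3.14, -0.0, -3.054]
contact_force: [0.5, 0.4, -0.3]
opening: 0.0004
[ 0.49268545  0.36798476 -0.30968544] [[-150.41133398    0.74704691  206.48378907]]
```

View pics/n_scene.png

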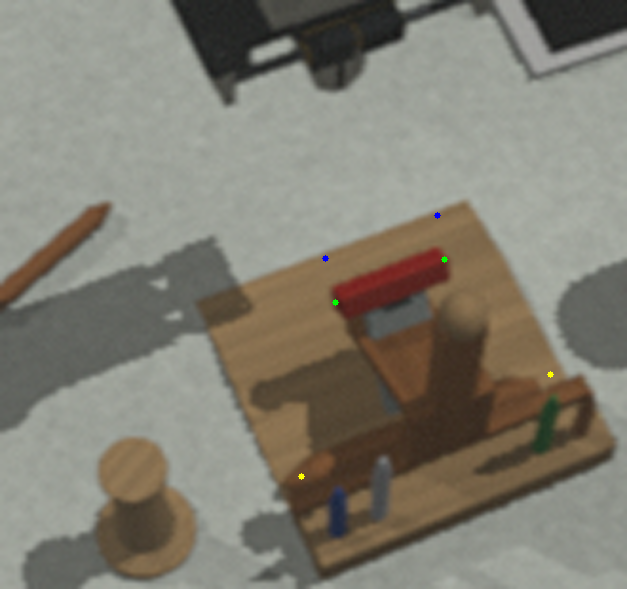

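View pics/n_side.png

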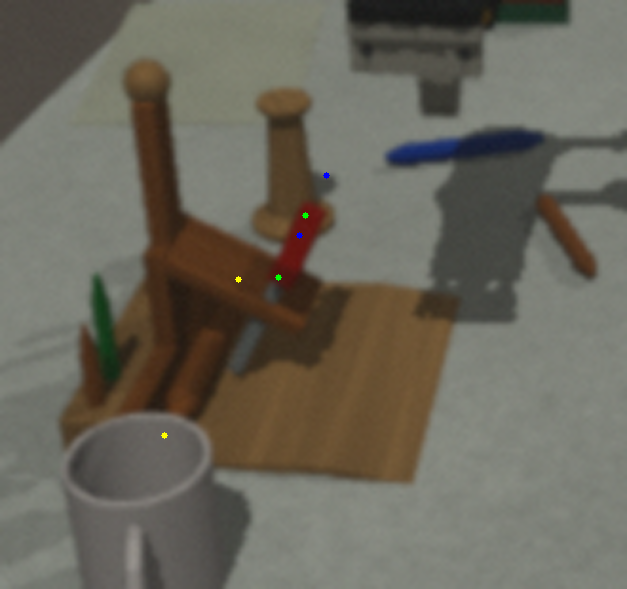

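```bash
python3 - <<'E'
from cell import robot
from h import *
for n in ('scene','side'):
    new=robot.read_camera(n)[:,:,::-1].copy();cv2.imwrite(f'pics/p_{n}.png',new)
    for a,im in (('start',cv2.imread(f'pics/a_{n}.png')),('now',new)):
        im=im.astype(int);m=(im[:,:,2]>90)&(im[:,:,1]<50)&(im[:,:,0]<60);m[:180]=0;m[250:]=0;m[:,:255]=0;m[:,400:]=0
        y,x=np.nonzero(m);print(n,a,len(x),x.mean().round(2),y.mean().round(2))
    for q in ('mug','spool','tablet'): print(q,[(round(d['xy'][0]*640),round(d['xy'][1]*400),round(d['p'],2)) for d in robot.find_in(n,q)[:1]])
E
```

```text
scene start 120 332.3 217.0
scene now 142 332.36 217.41
mug [(418, 210, 0.87)]
spool [(268, 281, 0.92)]
tablet [(396, 133, 0.71)]
side start 0 nan nan
side now 105 278.75 201.84
mug [(252, 237, 0.58)]
spool [(272, 228, 0.74)]
tablet [(370, 355, 0.66)]<stdin>:7: RuntimeWarning: Mean of empty slice.
  ret = ret.dtype.type(ret / rcount)
```

```bash
python3 -c "
from cell import robot
print(robot.observe()['time']);print(robot.hand_in())"
```

```text
14.7333
the job is handed in; nothing more can be done
None
```

The needle is in the bay against the back stop with the gate pushed home on it. I handed the job in at 14.7 s of the allowed 58 s, and no verdict was reported.

**How it went:**
- **Opening the gate:** the pendant cannot lean the tool 27 degrees. I kept it vertical, gripped the T-bar by its two 80 mm end faces and pulled it to its outer stop, about 36 mm of travel.
- **Rolling the needle:** I pushed the large brown needle square with both open fingers below its mid-height. A brisk push then let it coast over the crest and roll to the stop by itself.
- **Closing the gate:** I pushed the bar home with shut fingers, then backed off so the robot touches nothing.

**Last checks:**
- **Bar:** pressing about 23 N against its end moved it under 1 mm. In the scene picture it is back within about 0.4 px (roughly 1 mm) of where it started. The same comparison in the side picture failed because my colour filter found no red in the start image. By eye the bar matches there too.
- **Needle:** it lies along the stop, perhaps 5 to 10 mm towards −y, well inside the 60 mm allowed. The post, the stop and (in the side view) the mug hide part of it, so its exact pose was not measured.
- **Mug, spool and tablet:** they match their starting pixels. One side-view mug detection, (252,237) against (237,276) at the start, disagreed. The picture shows the mug in place, so I took it for a detector error.

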